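# Knock the pivot pin home in the latch on the sloped fixture

### The arm

A 7-joint arm with a two-finger parallel gripper is mounted at the origin on the work surface. World frame = base frame: x ahead of the robot, y to its left, z up, the work surface at z = 0. Lengths are in m, angles in rad, forces in N, time in s.
With the tool pointing down it reaches from about 0.35 to 0.9 m from the base axis. Payload 8.1 kg.
Tool frame: the origin (TCP) lies at the very end of the fingers, on their centre line; the grasp point (between the pads) lies 19 mm behind it; z points along the fingers, y is the line along which they close (so a half turn about z gives the same grasp; the last joint's range is limited). The gripper opens to 92 mm and grips with 3 to 60 N. Pads are 19 mm wide; open, the fingers measure 130 mm over their backs; the gripper's body (75 mm by 190 mm) begins 47 mm behind the grasp point.
Start: joints at [-1.256, 0.434, 0.025, 1.573, -0.012, 1.134, -0.075], TCP at [0.254, 0.571, 0.227] pointing down, gripper open.
Joint ranges: [-2.62, 2.62], [-0.44, 2.09], [-1.27, 1.32], [0.08, 2.57], [-1.32, 4.46], [0.12, 2], [-2.74, 2.74]. Speed limits (rad/s): [2.22, 2.22, 3.01, 3.01, 3.14, 3.14, 3.14].

### API

Orientations are given as a 3x3 rotation matrix whose columns are the frame's x, y, z axes.
In Python, from rig import * gives the robot as it stands. The module is installed in compiled form; this text tells all that it offers.
- The arm moves only by the tool carry_out, never from a script. Its argument "deltas" is text: rows parted by semicolons, each of 4 numbers parted by spaces: the shift along the world's x, y, z in cm, then the turn about the world's z in rad. A call has 1 to 8 rows; each row shifts and turns the commanded pose from where the row before left it; what a row does not reach is not made up. A row lasts 1/8 s, in which the tool goes at most 62.5 mm and 10.7 degrees, less where a joint would pass 70% of its speed; a pose out of reach is approached as far as the arm can. A call with a gripper value outside its range is refused whole. "grip" is the opening, from 0 (shut) to 1 (fully open), set as the call begins (left out, the last holds). The fingers move at their own pace and stop on an object; "grip_force" is the grip in N (left out, the last holds). Time passes only in rows, so rows that do not move let the fingers close. It gives the time, the measured TCP pose, the force, the opening and the grip force at its end, in the units of the state.
- get_state(): the state, without advancing time (a new reading comes with each control period).
- get_image(name): name is "scene" or "top"; returns a dict with "color" (400x640x3 uint8, blue, green, red), "camera_matrix" (3x3 intrinsics, pixels), "world_from_camera" (4x4, takes a point from camera to world coordinates). Camera axes: x right, y up, looking along -z (the intrinsics and any distortion apply to the point x, -y, -z); pixel columns grow to the right and rows downward; lengths in m; the calibration is good to about 2 mm. A picture is of the moment at which its call begins. There is no depth.
- finish_job(): hands the job in; it is judged then, once.
The state is a dict: "t": time; "joint_pos": joint angles; "qvel": joint speeds; "joint_torque": joint torques, N m; "ee_pos": TCP position; "eef_rot": TCP orientation; "ft_force": force on the tool from outside, world axes, zero at the start; "ft_torque": the same for the moment, N m; "gripper_width": finger opening in m; "finger_force": force on a finger pad.
Only numpy, scipy, OpenCV 4.12 (cv2) and the standard library are available. Lean on these libraries where they do the work, as an engineer would, in place of code of your own. Each camera call takes 0.05 s, during which the arm holds its last target. There are 200 camera calls.

### The job

Take the soft-face mallet out of its cradle and knock the brass pin fully home in the latch on the sloped fixture with a brisk blow or two, striking its head squarely along the pin's own axis and without hitting the latch itself. Use only the mallet on the pin. Then put the mallet back properly in its cradle, and leave the other things on the bench where they are.

Things in the scene. Friction and masses are not known exactly. Their poses are not given: they have to be found in the camera images.
- mallet: Soft-face mallet, 0.3 to 0.5 kg, loose. Origin: middle of the head, a 40 mm dia cylinder along z, steel with white plastic faces at z = +-50 mm (either may strike). Black flat-sided handle along -x to x = -235 mm, centred on y = z = 0, 22 mm wide (y), 24 mm high (z). At the start it stands in the cradle, z up, handle level: gripped from above, the lower face points the way the fingers point.
- mallet_grip (a point): Point on the handle's centre line, 70 mm from the head's axis (x = -70 mm in the mallet's frame), a good place to grip firmly (80 to 120 N, a blow twists the handle); axes as the mallet. In the cradle it is 64 mm above the bench, free all round, with 44 mm clear below the handle.
- cradle: Mallet cradle fixed to the bench: grey plate 290 (x) x 84 x 8 mm, origin under its middle. At x = +100 mm a black pad (top 14 mm over the bench) in a square grey rim (inside 52 x 52, top at 22 mm) takes the head standing on a face. At x = -75 mm an orange fork takes the handle: slot along x 28 mm wide, 20 mm long, floor at 52 mm, prongs straight to 80 mm, then flared to 94 mm.
- cradle_seat (a point): Where the middle of the mallet's head is when seated: 64 mm above the bench over the pad's middle. Same axes as the cradle; the seated mallet's x axis (from handle to head) points along its x, with the head's axis vertical.
- fixture: Assembly fixture fixed to the bench: base 200 (x) x 190 (y) x 10 mm, blue gussets, dark steel face 180 x 170 mm sloping at 25 degrees, low edge at -x. Origin under the base's middle. On the face: blue stops, the latch, and a closed toggle clamp (upper part, +y side, red handle out to y = 145 mm). Nothing on the face but the pin stands more than 64 mm off it.
- latch: The latch being assembled, clamped on the fixture: steel clevis bracket (ears 70 x 60 x 8 mm, bracket 46 mm high off the face, flange 98 mm wide) with a black hook arm between the ears. Origin on the sloping face, on the pin's axis; z is square to the face, along the pin, outwards (25 degrees from vertical); x is up the slope. The upper ear's top is at z = 46 mm.
- drive_pin (a joint): How far the pin is in (m): 0 = head 30 mm proud of the ear, 0.030 = fully home, head on the ear; starts at 0 to 0.010. Brass, 64 mm long, 12 mm slotted sprung shank, flat head 26 mm dia, 8 mm thick. The sprung shank grips: it needs about 9 N at first, 13 N near home, plus 15 N per m/s, and stays where it is left. One brisk blow or a few: it must move at over 40 mm/s, not be pressed in slowly.
- pin_top (a point): Centre of the flat top of the pin's head, moving with the pin. Its z axis is the pin's axis, outwards (25 degrees from vertical, leaning to the fixture's -x side); x is up the slope. When home it is 54 mm off the fixture's sloping face (z = 54 mm in the latch's frame).
- tape_roll: Bystander: roll of clear tape lying flat, 144 mm in diameter, 48 mm high; origin under its middle.
- solvent_can: Bystander: orange can with black cap, 84 mm in diameter, 135 mm high; origin under its middle.
- screwdriver: Bystander: yellow-handled screwdriver, 170 mm, lying between fixture and cradle.
- finished_latch: Bystander: a latch already assembled, lying on the bench on the robot's side, 46 mm high (54 mm with the pin's head), about 135 mm long.
- pin_bin: Bystander: blue open bin of spare pins, 100 x 150 x 45 mm, on the robot's side.
- spanner: Bystander: spanner, 170 mm, lying at the right side of the bench.

How it is judged:
On the way, in this order (a step that is already met when the one before it is completed fails the run):
1. The pin is struck down by a face of the mallet, square to the pin (within 11 degrees), moving at more than 40 mm/s (contact force between mallet and drive_pin above 2 N and velocity of joint drive_pin above 0.04 m/s and distance between mallet and pin_top below 0.056 m and angle between the z axis of mallet and the z axis of pin_top, either way round below 0.2 rad).
2. The pin is fully home (within 1.5 mm) (value of joint drive_pin above 0.0285 m), for 0.1 s.
At the end, for the whole second after the job is handed in: The pin is fully home (within 1.5 mm) and the mallet is at rest in its cradle: head on the pad (middle within 12 mm sideways and 4 mm in height of the seat point), head upright within 4.5 degrees, handle in the fork (within 6 degrees of the cradle's line) (value of joint drive_pin above 0.0285 m and horizontal distance between mallet and cradle_seat below 0.012 m and z of mallet in the frame of cradle_seat between -0.004 and 0.004 m and angle between the z axis of mallet and the z axis of cradle_seat, either way round below 0.08 rad and angle between the x axis of mallet and the x axis of cradle_seat, either way round below 0.1 rad and linear speed of mallet below 0.02 m/s); the robot touches nothing.
It fails at once if The pin is struck or pressed askew (more than 15 degrees off its axis) (contact force between mallet and drive_pin above 5 N and angle between the z axis of mallet and the z axis of pin_top, either way round above 0.262 rad).
It fails at once if The robot itself pushes on the pin (contact force between any of the arm, the fingers and drive_pin above 2 N).
It fails at once if The mallet hits the latch (contact force between mallet and latch above 5 N).
It fails at once if A bystander is moved more than 30 mm (distance of any of tape_roll, solvent_can, screwdriver, finished_latch, pin_bin, spanner from where it was at the start of the episode above 0.03 m).
It also fails if it takes over 51 s, if anything falls off the work surface, if the arm or the gripper's body presses on something with over 40 N, if the wrist force passes 120 N, or if a joint passes its speed limit or range.

## Working session

There is one attempt and no reset: what is moved stays moved. The work goes in short steps, Python scripts to look and compute and a tool call to move; the robot and the scene stay as the last step left them, time stands still between calls to the robot, and variables do not carry over. Pictures are saved under pics/ and viewed, at most 10 in all, crops included, and the job is handed in when it is done.

Besides the shell and the picture viewer there is one more tool, called after "Emit:" in YAML: its name, and indented under it one key for each argument. carry_out: Moves the arm, as the interface text tells. Its arguments: {"type":"object","properties":{"deltas":{"type":"string"},"grip":{"type":"number"},"grip_force":{"type":"number"}},"required":["deltas"]}

```bash
mkdir -p pics
cat > h.py <<'E'
import numpy as np, cv2, json
from rig import *
def snap(n,f):
    im=get_image(n); cv2.imwrite(f'pics/{f}.png',im['color']); np.savez(f'{f}.npz',K=im['camera_matrix'],T=im['world_from_camera'],c=im['color']); return im
def ray(f,u,v):
    d=np.load(f'{f}.npz'); K,T=d['K'],d['T']
    p=np.linalg.inv(K)@[u,v,1]; r=T[:3,:3]@[p[0],-p[1],-p[2]]; return T[:3,3],r/np.linalg.norm(r)
def atz(f,u,v,z):
    o,r=ray(f,u,v); return o+r*(z-o[2])/r[2]
def tri(*obs):
    A=0;b=0
    for f,u,v in obs:
        o,r=ray(f,u,v); P=np.eye(3)-np.outer(r,r); A=A+P; b=b+P@o
    x=np.linalg.solve(A,b); return x,[np.linalg.norm((np.eye(3)-np.outer(r,r))@(x-o)) for o,r in (ray(*q) for q in obs)]
def proj(f,p):
    d=np.load(f'{f}.npz'); K,T=d['K'],d['T']; q=np.linalg.inv(T)@[*p,1]; w=K@[q[0],-q[1],-q[2]]; return w[:2]/w[2]
E
python3 - <<'E'
from h import *
np.set_printoptions(precision=4,suppress=True)
for n in('scene','top'):
    im=snap(n,n+'0'); print(im['camera_matrix'],im['world_from_camera'],[k for k in im])
s=get_state(); print(s['t'],s['ee_pos'],s['eef_rot'],s['gripper_width'])
E
```

```text
[[456.3852   0.     321.1857]
 [  0.     456.3852 201.7856]
 [  0.       0.       1.    ]] [[ 0.3981 -0.5957  0.6976  1.7304]
 [ 0.9173  0.2581 -0.3031 -0.5121]
 [ 0.0005  0.7606  0.6492  1.2145]
 [ 0.      0.      0.      1.    ]] ['color', 'camera_matrix', 'world_from_camera']
[[435.6571   0.     323.1996]
 [  0.     435.6571 200.4112]
 [  0.       0.       1.    ]] [[-0.096   0.9749 -0.2007  0.2975]
 [-0.9954 -0.0937  0.0205  0.0269]
 [ 0.0012  0.2018  0.9794  1.3681]
 [ 0.      0.      0.      1.    ]] ['color', 'camera_matrix', 'world_from_camera']
0.1 [0.2535 0.5708 0.226 ] [[-0.9139  0.4059 -0.0004]
 [ 0.4059  0.9139 -0.0014]
 [-0.0002 -0.0014 -1.    ]] 0.09170155973600887
```

View pics/scene0.png

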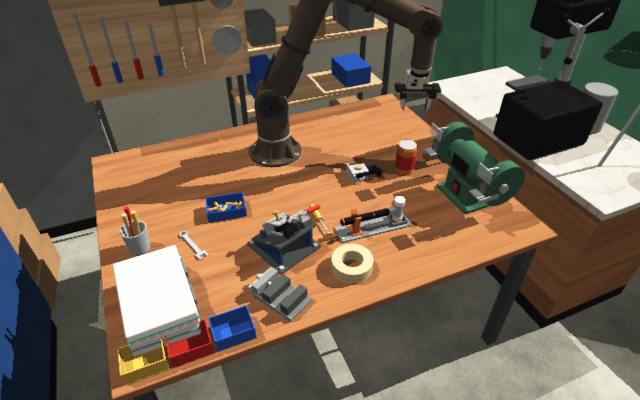

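View pics/top0.png

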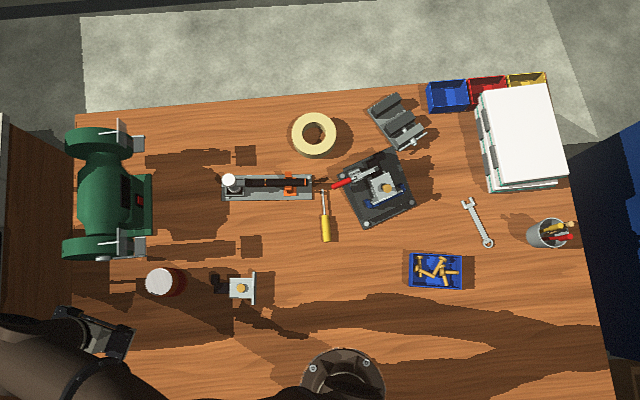

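The scene view shows the mallet lying in its cradle with its white head at about (399,205), and the fixture around (285,235). The top view shows the head at (230,181), the fork at (289,184) and the pin at about (386,189), so I'll take enlarged crops to measure.

Run:
```python
from h import *
def crop(f,x0,y0,w,h,k):
    c=np.load(f+'.npz')['c'][y0:y0+h,x0:x0+w]; c=cv2.resize(c,None,fx=k,fy=k,interpolation=cv2.INTER_CUBIC)
    for i in range(0,w,10): cv2.putText(c,str(x0+i),(i*k,8),0,.3,(0,255,255),1); cv2.line(c,(i*k,10),(i*k,14),(0,255,255),1)
    for i in range(10,h,10): cv2.putText(c,str(y0+i),(0,i*k+3),0,.3,(0,255,255),1)
    return c
a=crop('top0',215,140,200,100,4);cv2.imwrite('pics/ctop.png',a)
a=crop('scene0',240,180,180,95,4);cv2.imwrite('pics/cscene.png',a)
```

```text
(no output)
```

View pics/ctop.png

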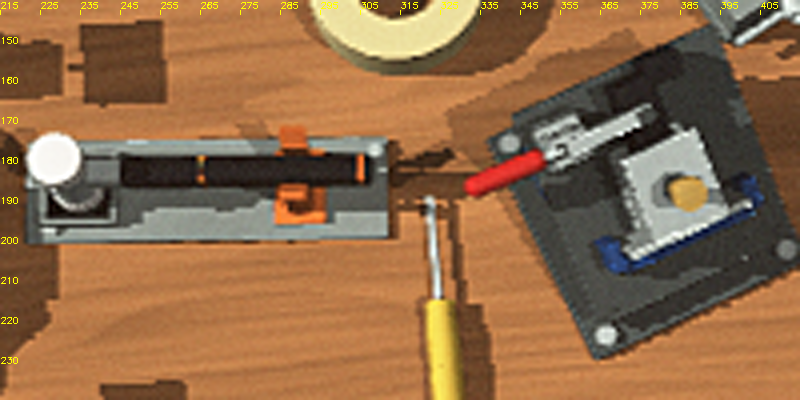

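View pics/cscene.png

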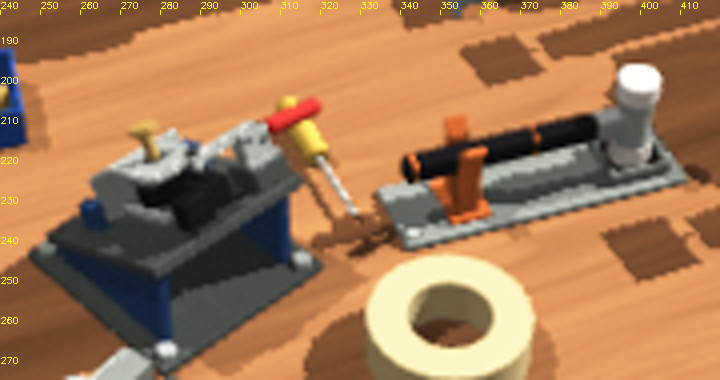

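Run:
```python
from h import *
np.set_printoptions(precision=4,suppress=True)
print('head top',tri(('top0',228.5,179.7),('scene0',399.6,199.5)))
print('pin top',tri(('top0',387.2,188.2),('scene0',276.2,211.7)))
print('tail',tri(('top0',307,182.2),('scene0',342,222)))
for p in [(342.5,175.5),(366.3,223.8),(411.5,202.3)]: print('bolt top',atz('top0',*p,.013))
for p in [(252,243),(281.7,267.6),(315.5,244.7)]: print('bolt scene',atz('scene0',*p,.013))
# cradle plate corners z=.008
for p in [(222,200),(312,199.8),(312,175)]: print('plate top',atz('top0',*p,.008))
for p in [(341,241.7),(334,228.7),(412,225)]: print('plate scene',atz('scene0',*p,.008))
for n,p in dict(latch=(240,288),drv=(325,222),tape=(314,133),can=(165,281),binl=(410,270),binr=(460,270)).items(): print(n,atz('top0',*p,.03))
```

```text
head top (array([0.6464, 0.2775, 0.1082]), [np.float64(0.002161666357176685), np.float64(0.002161666357176558)])
pin top (array([ 0.5671, -0.1827,  0.1459]), [np.float64(0.0031877045430739335), np.float64(0.003187704543073902)])
tail (array([0.6282, 0.0469, 0.0629]), [np.float64(0.0033889288771873985), np.float64(0.0033889288771873144)])
bolt top [ 0.6506 -0.0711  0.013 ]
bolt top [ 0.4876 -0.1291  0.013 ]
bolt top [ 0.5423 -0.2799  0.013 ]
bolt scene [ 0.552  -0.2767  0.013 ]
bolt scene [ 0.7075 -0.2169  0.013 ]
bolt scene [ 0.6526 -0.0664  0.013 ]
plate top [0.6084 0.3193 0.008 ]
plate top [0.5816 0.0337 0.008 ]
plate top [0.663  0.0263 0.008 ]
plate scene [0.6714 0.0278 0.008 ]
plate scene [0.5982 0.033  0.008 ]
plate scene [0.6988 0.3166 0.008 ]
latch [0.3277 0.274  0.03  ]
drv [ 0.5031 -0.0002  0.03  ]
tape [0.7965 0.0071 0.03  ]
can [0.3701 0.4982 0.03  ]
binl [ 0.3317 -0.2428  0.03  ]
binr [ 0.3171 -0.394   0.03  ]
```

Run:
```python
from h import *
np.set_printoptions(precision=4,suppress=True)
print('head top',tri(('top0',228.25,179.5),('scene0',399.4,199.2)))
print('pin top',tri(('top0',386.9,187.7),('scene0',275.9,210.6)))
print('tail',tri(('top0',306.7,182),('scene0',341.,221.5)))
for a,b in [((342.2,175.3),(315.2,244.5)),((411.2,202),(251.7,242.8))]: print('bolt',tri(('top0',*a),('scene0',*b)))
```

```text
head top (array([0.6463, 0.2772, 0.1099]), [np.float64(0.0014850708837598318), np.float64(0.0014850708837597475)])
pin top (array([ 0.5672, -0.1823,  0.1509]), [np.float64(0.0020222659262787404), np.float64(0.0020222659262786654)])
tail (array([0.6273, 0.0456, 0.0655]), [np.float64(0.0011170151043343422), np.float64(0.0011170151043343364)])
bolt (array([ 0.6516, -0.0688,  0.014 ]), [np.float64(0.0014552331354797002), np.float64(0.0014552331354798556)])
bolt (array([ 0.5448, -0.2783,  0.0081]), [np.float64(0.002002239146094243), np.float64(0.0020022391460942503)])
```

Emit:
carry_out:
  deltas: "4.5 -3.7 0 -0.155;4.5 -3.7 0 -0.155;5 -3.7 0 -0.155;5 -3.7 0 -0.155;5 -3.7 0 -0.155;5 -3.7 0 -0.155;5 -3.7 0 -0.155;5 -3.5 0 -0.158"
  grip: 1

```text
t: 1.1
ee_pos: [0.6449, 0.2759, 0.2265]
eef_rot: [[0.095, 0.995, -0.0], [0.995, -0.095, -0.0], [-0.0, -0.0, -1.0]]
ft_force: [0.9, 0.3, -0.4]
gripper_width: 0.0918
finger_force: 0.0
```

Emit:
carry_out:
  deltas: "0.14 0.13 -2 0.01;0 0 -3 0;0 0 -3 0;0 0 -3 0;0 0 -3 0;0 0 -2 0;0 0 -0.9 0;0 0 0 0"
  grip: 1

```text
t: 2.1
ee_pos: [0.6448, 0.2787, 0.0576]
eef_rot: [[0.08, 0.997, -0.0], [0.997, -0.08, -0.0], [-0.0, -0.0, -1.0]]
ft_force: [-0.3, -0.1, 0.9]
gripper_width: 0.0917
finger_force: 0.0
```

Emit:
carry_out:
  deltas: "0 0 0 0;0 0 0 0;0 0 0 0;0 0 0 0;0 0 0 0"
  grip: 0.2
  grip_force: 60

```text
t: 2.72
ee_pos: [0.645, 0.2786, 0.0578]
eef_rot: [[0.08, 0.997, 0.0], [0.997, -0.08, 0.0], [0.0, 0.0, -1.0]]
ft_force: [-0.5, 0.1, 0.1]
gripper_width: 0.0458
finger_force: 0.0
```

Still closing; I give it more time, with the target set lower.

Emit:
carry_out:
  deltas: "0 0 0 0;0 0 0 0;0 0 0 0;0 0 0 0"
  grip: 0
  grip_force: 60

```text
t: 3.22
ee_pos: [0.6455, 0.2786, 0.058]
eef_rot: [[0.08, 0.997, 0.001], [0.997, -0.08, 0.0], [0.0, 0.001, -1.0]]
ft_force: [2.4, 0.2, 2.8]
gripper_width: 0.0394
finger_force: 60.0
```

Emit:
carry_out:
  deltas: "0 0 1 0;0 0 1.5 0;0 0 2 0;0 0 2 0;0 0 2 0;0 0 2 0;0 0 2 0;0 0 0 0"

```text
t: 4.22
ee_pos: [0.6462, 0.2789, 0.1853]
eef_rot: [[0.08, 0.997, 0.004], [0.997, -0.08, 0.002], [0.002, 0.003, -1.0]]
ft_force: [0.2, 0.3, -3.9]
gripper_width: 0.0395
finger_force: 60.0
```

Run:
```python
from h import *
snap('scene','scene1');snap('top','top1')
s=get_state();print(s['t'],s['ee_pos'],s['ft_force'],s['ft_torque'],s['finger_force'],s['gripper_width'])
a=np.load('scene1.npz')['c'][120:260,290:450];b=np.load('top1.npz')['c'][110:250,190:350]
cv2.imwrite('pics/c1.png',np.hstack([cv2.resize(a,(400,350),interpolation=2),cv2.resize(b,(400,350),interpolation=2)]))
```

```text
4.325 [0.64477488 0.2785347  0.18265899] [ 0.24965095 -0.73543219 -3.9251705 ] [0.05201795 0.12652431 0.00411155] 59.98995244503021 0.03949158262128297
```

View pics/c1.png

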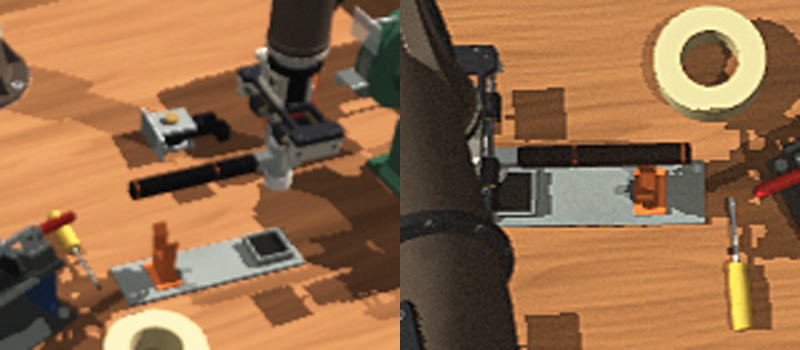

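The mallet is lifted clean, with its handle still about level: in the left half the tail is at crop (133,188) and the empty cradle lies below it. The wrist reads 3.9 N. Next I carry it over clear bench and turn it to the fixture's direction. There I'll let the tail droop onto the bench to set the tilt.

Emit:
carry_out:
  deltas: "-1.5 -2 0 -0.16;-1.5 -2 0 -0.16;-1.5 -2 0 -0.16;-1.5 -2 0 -0.16;-1.5 -2 0 -0.16;-1.5 -2 0 -0.16;-1.5 -2 0 -0.18;0 0 0 0"

```text
t: 5.32
ee_pos: [0.5385, 0.1367, 0.1821]
eef_rot: [[0.94, 0.34, -0.002], [0.34, -0.94, -0.001], [-0.002, 0.0, -1.0]]
ft_force: [-0.3, 1.0, -4.4]
gripper_width: 0.0397
finger_force: 60.0
```

Emit:
carry_out:
  deltas: "0 0 -2 0;0 0 -2 0;0 0 -2 0;0 0 -2 0;0 0 -1 0;0 0 0 0"

```text
t: 6.08
ee_pos: [0.5397, 0.1387, 0.0921]
eef_rot: [[0.939, 0.345, -0.001], [0.345, -0.939, -0.001], [-0.001, 0.0, -1.0]]
ft_force: [0.3, 1.0, -3.2]
gripper_width: 0.0393
finger_force: 60.0
```

Emit:
carry_out:
  deltas: "0 0 0 0;0 0 0 0;0 0 0 0;0 0 0 0"
  grip_force: 12

```text
t: 6.58
ee_pos: [0.5401, 0.1386, 0.093]
eef_rot: [[0.939, 0.344, 0.0], [0.344, -0.939, 0.0], [0.0, -0.0, -1.0]]
ft_force: [0.6, 0.5, -3.5]
gripper_width: 0.0394
finger_force: 12.0
```

Run:
```python
from h import *
snap('scene','scene2');snap('top','top2')
s=get_state();print(s['t'],s['ee_pos'],s['ft_force'],s['ft_torque'],s['finger_force'],s['gripper_width'])
a=np.load('scene2.npz')['c'][110:250,250:410];b=np.load('top2.npz')['c'][170:310,230:390]
cv2.imwrite('pics/c2.png',np.hstack([cv2.resize(a,(400,350),interpolation=2),cv2.resize(b,(400,350),interpolation=2)]))
```

```text
6.675 [0.5400637  0.13857786 0.09284913] [ 0.10775021 -0.04318108 -3.52715644] [-0.01024224  0.00794314 -0.05813927] 11.999588012695312 0.03943103187132066
```

View pics/c2.png

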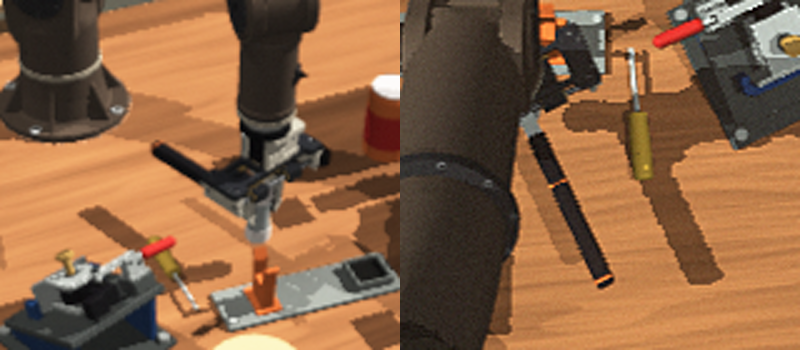

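The handle is still roughly level, with the tail at scene (313,169) and top (312,283). I'll measure the tilt and ease the grip further.

Run:
```python
from h import *
print(tri(('scene2',313.2,169.2),('top2',312.4,282.8)))
```

```text
(array([0.32255159, 0.05850957, 0.09462708]), [np.float64(0.004559659060167308), np.float64(0.004559659060167369)])
```

Emit:
carry_out:
  deltas: "0 0 0 0;0 0 0 0;0 0 0 0"
  grip_force: 7

```text
t: 7.05
ee_pos: [0.54, 0.1386, 0.0927]
eef_rot: [[0.939, 0.344, 0.0], [0.344, -0.939, -0.0], [0.0, 0.0, -1.0]]
ft_force: [0.3, 0.2, -2.7]
gripper_width: 0.0397
finger_force: 7.0
```

Emit:
carry_out:
  deltas: "0 0 0 0;0 0 0 0;0 0 0 0"
  grip_force: 5

```text
t: 7.42
ee_pos: [0.54, 0.1385, 0.0928]
eef_rot: [[0.939, 0.344, -0.0], [0.344, -0.939, -0.0], [-0.0, 0.0, -1.0]]
ft_force: [-0.3, 0.3, -2.6]
gripper_width: 0.0399
finger_force: 5.0
```

Run:
```python
from h import *
snap('scene','scene3');snap('top','top3')
s=get_state();print(s['t'],s['ee_pos'],s['ft_force'],s['ft_torque'],s['finger_force'],s['gripper_width'])
a=np.load('scene3.npz')['c'][110:250,250:410];b=np.load('top3.npz')['c'][170:310,230:390]
cv2.imwrite('pics/c3.png',np.hstack([cv2.resize(a,(400,350),interpolation=2),cv2.resize(b,(400,350),interpolation=2)]))
```

```text
7.525 [0.54004914 0.13855115 0.09276376] [-0.69252736 -0.24179702 -3.06488999] [-0.09319927  0.11466798  0.05580621] 4.999856874346733 0.0397617991346102
```

View pics/c3.png

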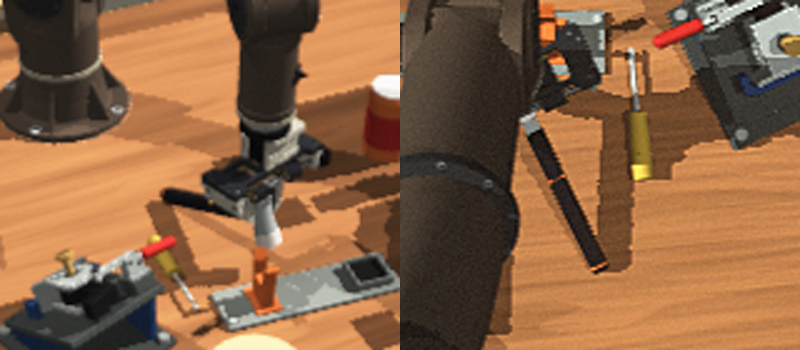

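The handle has drooped: its tail is now low at scene (317,187) and top (310,277), near its own shadow. I'll clamp firmly and measure the tilt.

Emit:
carry_out:
  deltas: "0 0 0 0;0 0 0 0;0 0 0 0"
  grip_force: 60

```text
t: 7.9
ee_pos: [0.54, 0.1385, 0.0928]
eef_rot: [[0.939, 0.344, 0.0], [0.344, -0.939, -0.0], [0.0, 0.0, -1.0]]
ft_force: [0.9, -0.3, -2.4]
gripper_width: 0.039
finger_force: 60.0
```

Run:
```python
from h import *
snap('scene','scene4');snap('top','top4')
print(tri(('scene3',317,187.2),('top3',310,277.2)))
# dark-handle axis: head-side joint at orange band etc.: predicted tail for tilts
h=np.array([.540,.1385]);u=np.array([np.cos(.351),np.sin(.351)])
for t in (15,20,25,30):
    c,s=np.cos(np.radians(t)),np.sin(np.radians(t))
    # grasp point at mallet (0,0,.013); height .112
    def P(x,z): return np.r_[h+u*(x*c-(z-.013)*s), .112+x*s+(z-.013)*c]
    p=P(-.235,0); print(t,p,'low',P(-.235,-.012)[2],'face',P(0,-.05),proj('scene3',p),proj('top3',p),'faceproj',proj('scene3',P(0,-.05)))
s=get_state();print(s['ee_pos'],s['ft_force'],s['t'])
```

```text
(array([0.34175804, 0.06645396, 0.01113131]), [np.float64(0.004942982959803611), np.float64(0.004942982959803642)])
15 [0.33000682 0.06160844 0.03862049] low 0.02702937874368092 face [0.55531144 0.14410647 0.05114667] [313.62673412 180.82061503] [310.11546536 280.27759267] faceproj [355.57713845 205.76419647]
20 [0.33681142 0.06410003 0.01940926] low 0.008132950798820149 face [0.56023352 0.14590875 0.05279936] [314.84342417 185.1911432 ] [309.27847312 278.23885266] faceproj [356.58587044 206.08508479]
25 [0.3451624  0.06715785 0.00090271] low -0.009972986184980607 face [0.56500161 0.14765464 0.05490261] [316.3143059  189.57115488] [308.23232969 275.76691886] faceproj [357.57413907 206.29941945]
30 [ 0.35499622  0.07075862 -0.01675833] low -0.027150635094610947 face [0.56957942 0.14933087 0.0574404 ] [318.02861502 193.93681924] [306.9927936  272.89639098] faceproj [358.53456457 206.40487781]
[0.54004296 0.13851225 0.09276266] [ 0.89414853  0.58794175 -3.37217553] 8.0
```

The tilt is set: the tail rests on the bench at about 22° and the head hasn't slipped in the grip. Now I lift high and carry it to a standoff 60 mm out along the pin's axis.

Emit:
carry_out:
  deltas: "0 0 1 0;0 0 2.5 0;0 0 3 0;0 0 3 0;0 0 3 0;0 0 3 0;0 0 3 0;0 0 2.2 0"

```text
t: 9.0
ee_pos: [0.5402, 0.1382, 0.3017]
eef_rot: [[0.939, 0.343, 0.001], [0.343, -0.939, 0.001], [0.001, -0.0, -1.0]]
ft_force: [0.4, 1.0, -3.5]
gripper_width: 0.0395
finger_force: 60.0
```

Emit:
carry_out:
  deltas: "0 -2 0 0;-0.3 -4 0 0;-0.3 -5 0 0;-0.3 -6 0 0;-0.4 -6 0 0;-0.3 -5 0 0;-0.3 -4 0 0;0 -1.7 0 0"

```text
t: 10.0
ee_pos: [0.5188, -0.2025, 0.2993]
eef_rot: [[0.941, 0.338, -0.001], [0.338, -0.941, -0.001], [-0.001, 0.0, -1.0]]
ft_force: [-0.2, 0.8, -4.4]
gripper_width: 0.0391
finger_force: 60.0
```

Run:
```python
from h import *
snap('scene','scene5');snap('top','top5')
s=get_state();print(s['t'],s['ee_pos'],s['ft_force'],s['finger_force'],s['gripper_width'],s['joint_pos'])
a=np.load('scene5.npz')['c'][120:260,200:360];b=np.load('top5.npz')['c'][150:290,330:490]
cv2.imwrite('pics/c5.png',np.hstack([cv2.resize(a,(400,350),interpolation=2),cv2.resize(b,(400,350),interpolation=2)]))
g=s['ee_pos']+[0,0,.019]; u=np.array([np.cos(.351),np.sin(.351)])
for t in (15,20,25,30):
    c,q=np.cos(np.radians(t)),np.sin(np.radians(t))
    P=lambda x,z: np.r_[g[:2]+u*(x*c-(z-.013)*q), g[2]+x*q+(z-.013)*c]
    p=P(-.235,0);f=P(0,-.05)
    print(t,'tail crop',(proj('scene5',p)-[200,120])*2.5,(proj('top5',p)-[330,150])*2.5+[400,0],'face',(proj('scene5',f)-[200,120])*2.5)
```

```text
10.1 [ 0.51961935 -0.20122722  0.29936939] [-0.23124602 -0.21863644 -3.56138556] 59.998859167099 0.03959343150067468 [-0.36976777  0.33716573  0.8813329   1.67823887 -0.27069156  1.25543797
 -0.65558669]
15 tail crop [65.95094256 90.22899973] [678.76235705 308.90780129] face [166.15658601 155.94983398]
20 tail crop [ 70.47931518 102.89529009] [670.44291896 303.21071133] face [168.47115906 156.71789101]
25 tail crop [ 75.53931755 115.52445374] [661.83587272 296.25768708] face [170.69688087 157.17326945]
30 tail crop [ 81.09837362 128.05214262] [653.00932417 288.15552062] face [172.81683106 157.31012335]
```

View pics/c5.png

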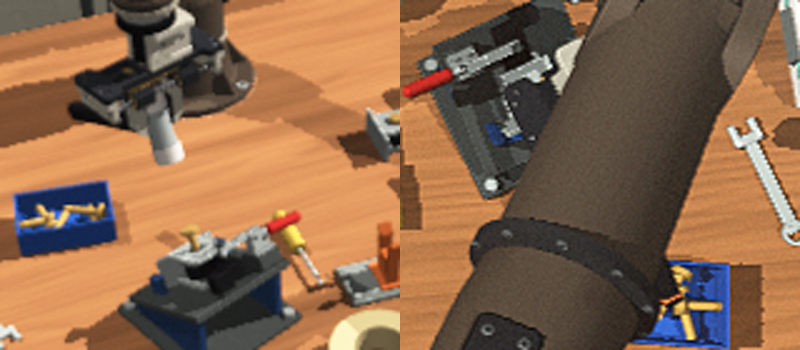

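The mallet is held at about 22–23°, with its face at crop (170,157) above and behind the pin at (190,231). I'll descend to the standoff and strike along the pin's axis.

Emit:
carry_out:
  deltas: "0.15 0.2 -2.5 0;0 0 -3 0;0 0 -2 0;0 0 0 0"

```text
t: 10.6
ee_pos: [0.5217, -0.1946, 0.2232]
eef_rot: [[0.939, 0.345, -0.003], [0.345, -0.939, 0.001], [-0.003, -0.002, -1.0]]
ft_force: [0.3, -0.5, -4.2]
gripper_width: 0.0398
finger_force: 60.0
```

Emit:
carry_out:
  deltas: "0.79 0.29 -1.81 0;1.19 0.43 -2.72 0;1.19 0.43 -2.72 0;0 0 0 0"

```text
t: 11.1
ee_pos: [0.5554, -0.1853, 0.1523]
eef_rot: [[0.939, 0.344, 0.001], [0.344, -0.939, -0.001], [0.001, 0.001, -1.0]]
ft_force: [-0.5, -2.1, -0.6]
gripper_width: 0.0392
finger_force: 60.0
```

Run:
```python
from h import *
snap('scene','scene6')
s=get_state();print(s['t'],s['ee_pos'],s['ft_force'],s['ft_torque'],s['finger_force'])
a=np.load('scene6.npz')['c'][140:260,210:350]
cv2.imwrite('pics/c6.png',cv2.resize(a,None,fx=5,fy=5,interpolation=2))
```

```text
11.15 [ 0.55538304 -0.18531983  0.1523866 ] [ 0.05521859 -2.36615941 -0.745002  ] [-0.49258838  0.14368759  0.03358797] 59.98600423336029
```

View pics/c6.png

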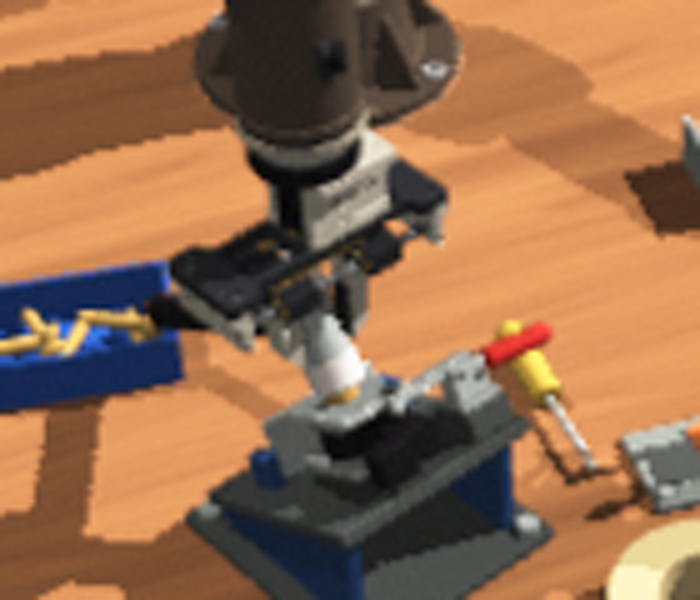

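The mallet face sits square on the pin head at crop (340,390), with only a thin brass edge showing above the ear, so the pin is nearly home. I'll follow with short brisk strokes, watching the force.

Emit:
carry_out:
  deltas: "0.32 0.12 -0.72 0;0 0 0 0"

```text
t: 11.4
ee_pos: [0.5581, -0.1847, 0.1493]
eef_rot: [[0.939, 0.343, 0.003], [0.343, -0.939, 0.001], [0.004, -0.0, -1.0]]
ft_force: [-17.7, 5.1, 48.6]
gripper_width: 0.0388
finger_force: 60.1
```

The pin has bottomed out: the wrist sees about 50 N while 13 N would move it. I'll back off along the axis and check.

Emit:
carry_out:
  deltas: "-0.79 -0.29 1.81 0;-1.19 -0.43 2.72 0;-1.19 -0.43 2.72 0;-1.19 -0.43 2.72 0;0 0 3 0;0 0 3 0;0 0 0 0"

```text
t: 12.28
ee_pos: [0.5152, -0.1999, 0.3065]
eef_rot: [[0.939, 0.344, 0.004], [0.344, -0.939, -0.001], [0.004, 0.002, -1.0]]
ft_force: [-0.1, 0.2, -4.1]
gripper_width: 0.039
finger_force: 60.0
```

Run:
```python
from h import *
snap('scene','scene7');snap('top','top7')
s=get_state();print(s['t'],s['ee_pos'],s['ft_force'],s['finger_force'],s['gripper_width'])
a=np.load('scene7.npz')['c'][195:255,240:320];b=np.load('scene7.npz')['c'][100:220,200:360]
a=cv2.resize(a,(480,360),interpolation=2);b=cv2.resize(b,(320,240),interpolation=2)
o=np.zeros((360,800,3),np.uint8);o[:,:480]=a;o[:240,480:]=b;cv2.imwrite('pics/c7.png',o)
```

```text
12.375 [ 0.5138451  -0.19899014  0.30397125] [ 0.77166092  0.07462604 -4.56120487] 59.96257960796356 0.03891362346147034
```

View pics/c7.png

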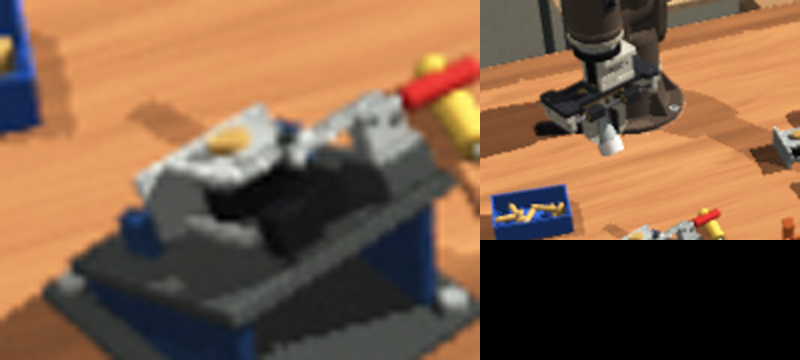

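The pin's head lies flat on the ear at crop (228,141), so it is home. The mallet is clear and still held. Now I return it to above the cradle.

Emit:
carry_out:
  deltas: "0 2 0 0;0 4 0 0;0 5 0 0;0 5 0 0;0 5 0 0.1;1 5 0 0.14;2 4 0 0.15;2 4 0 0.15"

```text
t: 13.38
ee_pos: [0.5634, 0.1423, 0.303]
eef_rot: [[0.624, 0.781, -0.002], [0.781, -0.624, -0.0], [-0.002, -0.002, -1.0]]
ft_force: [0.4, -1.2, -2.9]
gripper_width: 0.0388
finger_force: 60.0
```

Emit:
carry_out:
  deltas: "2 4 0 0.15;2 4 0 0.15;2 3 0 0.15;2 2.5 0 0.15;0 0 0 0;0 0 0 0"

```text
t: 14.12
ee_pos: [0.6433, 0.2745, 0.303]
eef_rot: [[0.082, 0.997, -0.002], [0.997, -0.082, -0.002], [-0.002, -0.002, -1.0]]
ft_force: [-0.6, -0.6, -3.8]
gripper_width: 0.0388
finger_force: 60.0
```

Run:
```python
from h import *
np.set_printoptions(precision=4,suppress=True)
s=get_state();R=s['eef_rot'];print(s['t'],s['ee_pos'],R,s['ft_force'])
```

```text
14.125 [0.6433 0.2745 0.303 ] [[ 0.0822  0.9966 -0.0023]
 [ 0.9966 -0.0822 -0.0017]
 [-0.0019 -0.0021 -1.    ]] [-0.5739 -0.6304 -3.8151]
```

Emit:
carry_out:
  deltas: "0.1 0.2 -2 0;0.1 0.2 -3 0;0 0 -3 0;0 0 0 0"

```text
t: 14.62
ee_pos: [0.6438, 0.2781, 0.2223]
eef_rot: [[0.082, 0.997, -0.005], [0.997, -0.082, -0.002], [-0.003, -0.005, -1.0]]
ft_force: [0.2, -0.5, -3.1]
gripper_width: 0.0389
finger_force: 60.0
```

Run:
```python
from h import *
np.set_printoptions(precision=3,suppress=True)
snap('scene','scene8');snap('top','top8')
s=get_state();R=s['eef_rot'];print(s['t'],s['ee_pos'],R[:,0])
g=s['ee_pos']+[0,0,.019];a=np.arctan2(R[1,0],R[0,0]);u=np.array([np.cos(a),np.sin(a)])
def P(t,x,z,y=0):
    c,q=np.cos(t),np.sin(t);v=np.array([-u[1],u[0]])
    return np.r_[g[:2]+u*(x*c-(z-.013)*q)+v*y, g[2]+x*q+(z-.013)*c]
for f in('top8','scene8'):
    im=np.load(f+'.npz')['c'].astype(int)
    for t in (18,22,26): print(f,t,'near',proj(f,P(np.radians(t),-.07,0)),'tail',proj(f,P(np.radians(t),-.235,0)))
    q=np.array([proj(f,P(np.radians(22),x,0)) for x in(-.06,-.27)])
    x0,y0=(q.min(0)-14).astype(int);x1,y1=(q.max(0)+14).astype(int)
    c=im[y0:y1,x0:x1]; sat=c.max(2)-c.min(2)
    m=((c.max(2)<62)&(sat<14)).astype(np.uint8)
    n,l,st,ce=cv2.connectedComponentsWithStats(m,connectivity=8)
    for k in range(1,n):
        if st[k,4]>40:
            ys,xs=np.nonzero(l==k);pts=np.c_[xs+x0,ys+y0].astype(np.float32)
            L=cv2.fitLine(pts,cv2.DIST_HUBER,0,.01,.01).ravel();print(f,'comp',st[k]+[x0,y0,0,0,0],L)
```

```text
14.725 [0.646 0.279 0.226] [ 0.081  0.997 -0.   ]
top8 18 near [242.139 170.073] tail [300.122 174.118]
top8 22 near [241.505 170.505] tail [298.158 175.507]
top8 26 near [240.758 170.916] tail [295.876 176.826]
top8 comp [235 166  23  11 157] [  0.994   0.113 246.534 170.633]
top8 comp [259 168  39  12 127] [  1.      0.027 276.28  172.418]
top8 comp [227 179  15  11 153] [  0.988   0.157 233.758 183.975]
scene8 18 near [386.643 181.199] tail [345.184 201.198]
scene8 22 near [387.173 182.004] tail [346.72  204.026]
scene8 26 near [387.78  182.747] tail [348.507 206.653]
scene8 comp [356 166  26  13 152] [  0.97   -0.242 368.788 172.312]
scene8 comp [348 175  45  33 319] [  0.833  -0.554 370.109 191.601]
scene8 comp [390 213  13   9  86] [  0.986   0.165 396.477 217.068]
```

The hover pose matches the lift-off pose, and the handle lies along the expected line. I'll lower it with a lighter grip so the fork can level the handle.

Emit:
carry_out:
  deltas: "0 0 -1.5 0;0 0 -1.5 0;0 0 -1.5 0;0 0 -1.5 0;0 0 -1 0;0 0 -1 0;0 0 0 0"
  grip_force: 20

```text
t: 15.6
ee_pos: [0.6455, 0.2792, 0.1439]
eef_rot: [[0.08, 0.997, -0.001], [0.997, -0.08, -0.001], [-0.001, -0.001, -1.0]]
ft_force: [-0.4, 0.3, -3.3]
gripper_width: 0.0395
finger_force: 20.0
```

Emit:
carry_out:
  deltas: "0 0 -1 0;0 0 -1 0;0 0 -1 0;0 0 -1 0;0 0 0 0"
  grip_force: 15

```text
t: 16.23
ee_pos: [0.6452, 0.2791, 0.1035]
eef_rot: [[0.08, 0.997, -0.002], [0.997, -0.08, -0.001], [-0.001, -0.001, -1.0]]
ft_force: [-1.2, -1.0, -1.7]
gripper_width: 0.0395
finger_force: 15.0
```

Run:
```python
from h import *
np.set_printoptions(precision=4,suppress=True)
s=get_state();print(s['t'],s['ee_pos'],s['ft_force'],s['ft_torque'])
```

```text
16.225 [0.6452 0.2791 0.1035] [-1.161  -0.9586 -1.6631] [-0.2838  0.0371  0.0075]
```

Emit:
carry_out:
  deltas: "0 0 -1 0;0 0 -1 0;0 0 -1 0;0 0 -0.5 0;0 0 0 0"
  grip_force: 12

```text
t: 16.85
ee_pos: [0.6455, 0.2792, 0.0692]
eef_rot: [[0.08, 0.997, -0.001], [0.997, -0.08, -0.001], [-0.001, -0.001, -1.0]]
ft_force: [-0.6, -1.3, -2.9]
gripper_width: 0.0397
finger_force: 12.0
```

Emit:
carry_out:
  deltas: "0 0 -0.4 0;0 0 -0.4 0;0 0 -0.2 0;0 0 0 0;0 0 0 0"
  grip_force: 10

```text
t: 17.48
ee_pos: [0.6458, 0.2794, 0.0598]
eef_rot: [[0.08, 0.997, 0.0], [0.997, -0.08, 0.0], [0.0, 0.0, -1.0]]
ft_force: [0.1, 0.0, -3.5]
gripper_width: 0.04
finger_force: 10.0
```

Run:
```python
from h import *
np.set_printoptions(precision=3,suppress=True)
s=get_state();R=s['eef_rot'];print(s['t'],s['ee_pos'],s['ft_force'],s['ft_torque'])
snap('scene','scene9');snap('top','top9')
# tail/handle compare with the start image: dark handle line in both
for f in('top0','top9','scene0','scene9'):
    im=np.load(f+'.npz')['c'].astype(int); x0,y0,x1,y1=(245,172,312,192) if 'top' in f else (336,205,390,230)
    c=im[y0:y1,x0:x1];m=(c.max(2)<50);n,l,st,ce=cv2.connectedComponentsWithStats(m.astype(np.uint8))
    for k in range(1,n):
        if st[k,4]>40: ys,xs=np.nonzero(l==k);print(f,st[k]+[x0,y0,0,0,0],cv2.fitLine(np.c_[xs+x0,ys+y0].astype(np.float32),2,0,.01,.01).ravel())
```

```text
17.475 [0.646 0.279 0.06 ] [ 0.1    0.024 -3.549] [-0.05   0.08   0.036]
top0 [245 179  21   8 150] [  1.      0.021 254.053 182.547]
top0 [266 178  38   9 271] [  1.     -0.016 284.269 182.266]
top9 [245 178  61   9 481] [  1.     -0.009 274.8   182.023]
scene0 [360 209  30  12 166] [  0.974  -0.227 374.952 214.524]
scene0 [344 216  15   9  67] [  0.892  -0.453 349.761 220.104]
scene9 [343 207  46  19 250] [  0.957  -0.289 365.372 215.628]
```

Emit:
carry_out:
  deltas: "0 0 -0.15 0;0 0 -0.15 0;0 0 0 0"
  grip_force: 8

```text
t: 17.95
ee_pos: [0.6458, 0.2794, 0.0566]
eef_rot: [[0.08, 0.997, -0.0], [0.997, -0.08, -0.0], [-0.0, -0.0, -1.0]]
ft_force: [0.0, 0.7, -2.6]
gripper_width: 0.0399
finger_force: 8.0
```

Emit:
carry_out:
  deltas: "0 0 -0.15 0;0 0 -0.15 0;0 0 -0.1 0;0 0 0 0"
  grip_force: 6

```text
t: 18.45
ee_pos: [0.6457, 0.2794, 0.0526]
eef_rot: [[0.08, 0.997, -0.0], [0.997, -0.08, -0.0], [-0.0, -0.0, -1.0]]
ft_force: [0.2, 0.1, -2.9]
gripper_width: 0.0402
finger_force: 6.0
```

Run:
```python
from h import *
np.set_printoptions(precision=3,suppress=True)
snap('scene','scene10')
for f in('scene0','scene9','scene10'):
    im=np.load(f+'.npz')['c'].astype(int); 
    out=[]
    for x in range(346,392,5):
        col=im[200:235,x-1:x+2].max(2).mean(1); ys=np.nonzero(col<55)[0]
        out.append((x,200+ys.min(),200+ys.max()) if len(ys) else (x,))
    print(f,*out)
```

```text
scene0 (346, np.int64(218), np.int64(224)) (351, np.int64(217), np.int64(223)) (356, np.int64(216), np.int64(216)) (361, np.int64(215), np.int64(220)) (366, np.int64(214), np.int64(219)) (371, np.int64(213), np.int64(218)) (376, np.int64(212), np.int64(217)) (381, np.int64(210), np.int64(216)) (386, np.int64(209), np.int64(215)) (391, np.int64(216), np.int64(220))
scene9 (346, np.int64(218), np.int64(225)) (351, np.int64(217), np.int64(223)) (356, np.int64(215), np.int64(216)) (361, np.int64(214), np.int64(220)) (366, np.int64(213), np.int64(219)) (371, np.int64(211), np.int64(217)) (376, np.int64(210), np.int64(215)) (381, np.int64(208), np.int64(213)) (386, np.int64(207), np.int64(212)) (391, np.int64(216), np.int64(220))
scene10 (346, np.int64(218), np.int64(225)) (351, np.int64(217), np.int64(223)) (356, np.int64(216), np.int64(216)) (361, np.int64(215), np.int64(220)) (366, np.int64(213), np.int64(219)) (371, np.int64(212), np.int64(218)) (376, np.int64(210), np.int64(216)) (381, np.int64(209), np.int64(215)) (386, np.int64(208), np.int64(213)) (391, np.int64(220), np.int64(220))
```

Emit:
carry_out:
  deltas: "0 0 -0.1 0;0 0 -0.1 0;0 0 -0.1 0;0 0 0 0"
  grip_force: 3

```text
t: 19.0
ee_pos: [0.6457, 0.2794, 0.0496]
eef_rot: [[0.08, 0.997, -0.0], [0.997, -0.08, -0.0], [-0.0, -0.0, -1.0]]
ft_force: [0.0, 0.7, -3.8]
gripper_width: 0.0397
finger_force: 3.0
```

Emit:
carry_out:
  deltas: "0 0 -0.1 0;0 0 -0.1 0;0 0 0 0"

```text
t: 19.38
ee_pos: [0.6458, 0.2794, 0.0476]
eef_rot: [[0.08, 0.997, -0.0], [0.997, -0.08, -0.0], [-0.0, -0.0, -1.0]]
ft_force: [0.8, -0.4, -2.3]
gripper_width: 0.04
finger_force: 3.0
```

Emit:
carry_out:
  deltas: "0 0 0 0;0 0 0 0;0 0 0 0;0 0 0 0"
  grip: 0.55

```text
t: 19.88
ee_pos: [0.6459, 0.2794, 0.0478]
eef_rot: [[0.08, 0.997, 0.0], [0.997, -0.08, 0.0], [0.0, 0.0, -1.0]]
ft_force: [0.3, -0.2, -0.6]
gripper_width: 0.0506
finger_force: 0.0
```

Run:
```python
from h import *
np.set_printoptions(precision=3,suppress=True)
snap('scene','scene11')
s=get_state();print(s['t'],s['ee_pos'],s['ft_force'],s['gripper_width'])
for f in('scene0','scene10','scene11'):
    im=np.load(f+'.npz')['c'].astype(int); 
    out=[]
    for x in range(346,392,5):
        col=im[200:235,x-1:x+2].max(2).mean(1); ys=np.nonzero(col<55)[0]
        out.append((x,200+int(ys.min()),200+int(ys.max())) if len(ys) else (x,))
    print(f,*out)
```

```text
19.925 [0.646 0.279 0.048] [-0.639  0.076 -0.797] 0.05054102426569473
scene0 (346, 218, 224) (351, 217, 223) (356, 216, 216) (361, 215, 220) (366, 214, 219) (371, 213, 218) (376, 212, 217) (381, 210, 216) (386, 209, 215) (391, 216, 220)
scene10 (346, 218, 225) (351, 217, 223) (356, 216, 216) (361, 215, 220) (366, 213, 219) (371, 212, 218) (376, 210, 216) (381, 209, 215) (386, 208, 213) (391, 220, 220)
scene11 (346, 218, 224) (351, 217, 223) (356, 216, 216) (361, 215, 220) (366, 214, 220) (371, 213, 218) (376, 211, 217) (381, 210, 216) (386, 209, 214) (391,)
```

The handle line now matches the starting picture. I'll open fully and withdraw straight up.

Emit:
carry_out:
  deltas: "0 0 0 0;0 0 0 0;0 0 0 0;0 0 0 0"
  grip: 1

```text
t: 20.42
ee_pos: [0.6458, 0.2794, 0.0477]
eef_rot: [[0.08, 0.997, 0.0], [0.997, -0.08, -0.0], [-0.0, 0.0, -1.0]]
ft_force: [0.3, 0.6, -0.2]
gripper_width: 0.0863
finger_force: 0.0
```

Emit:
carry_out:
  deltas: "0 0 1 0;0 0 2 0;0 0 3 0;0 0 3 0;0 0 3 0;0 0 3 0;0 0 3 0;0 0 0 0"

```text
t: 21.42
ee_pos: [0.6476, 0.2796, 0.2324]
eef_rot: [[0.08, 0.997, 0.006], [0.997, -0.08, 0.003], [0.003, 0.006, -1.0]]
ft_force: [0.3, 0.1, -0.3]
gripper_width: 0.0915
finger_force: 0.0
```

Emit:
carry_out:
  deltas: "-5 4 0 0;-5 4 0 0;-5 4 0 0;-5 4 0 0;0 0 0 0;0 0 0 0"

```text
t: 22.18
ee_pos: [0.4508, 0.4352, 0.228]
eef_rot: [[0.08, 0.997, 0.001], [0.997, -0.08, -0.0], [-0.0, 0.001, -1.0]]
ft_force: [0.8, -0.4, -0.2]
gripper_width: 0.0919
finger_force: 0.0
```

Run:
```python
from h import *
np.set_printoptions(precision=3,suppress=True)
snap('scene','scene12');snap('top','top12')
print(get_state()['t'],get_state()['ee_pos'])
for f,x0,y0,x1,y1 in(('scene',375,190,415,225),('top',215,168,250,198)):
    a=np.load(f+'0.npz')['c'].astype(int)[y0:y1,x0:x1];b=np.load(f+'12.npz')['c'].astype(int)[y0:y1,x0:x1]
    for c in(a,b):
        m=(c.min(2)>150).astype(np.uint8);n,l,st,ce=cv2.connectedComponentsWithStats(m);k=1+st[1:,4].argmax();print(f,st[k],ce[k])
for f in('scene0','scene12'):
    im=np.load(f+'.npz')['c'].astype(int);o=[]
    for x in range(346,392,5):
        ys=np.nonzero(im[200:235,x-1:x+2].max(2).mean(1)<55)[0];o.append((x,200+int(ys.min()),200+int(ys.max())))
    print(f,*o)
# whole bystander check: changed pixels
d=np.abs(np.load('scene0.npz')['c'].astype(int)-np.load('scene12.npz')['c'].astype(int)).max(2)>60
n,l,st,ce=cv2.connectedComponentsWithStats(d.astype(np.uint8));print(st[(st[:,4]>25)][1:])
```

```text
22.275 [0.452 0.434 0.228]
scene [19  6 11  9 69] [24.594  9.304]
scene [18  6 11  9 67] [23.134  9.269]
top [  7   5  21  13 145] [13.579 11.014]
top [  8   6  27  13 169] [16.929 11.148]
scene0 (346, 218, 224) (351, 217, 223) (356, 216, 216) (361, 215, 220) (366, 214, 219) (371, 213, 218) (376, 212, 217) (381, 210, 216) (386, 209, 215) (391, 216, 220)Traceback (most recent call last):
  File "<stdin>", line 12, in <module>
    return umr_minimum(a, axis, None, out, keepdims, initial, where)
ValueError: zero-size array to reduction operation minimum which has no identity
```

The head is back at its starting height (scene row 9.3 in both pictures), shifted only about 4 mm inside the rim. I'm handing the job in.

```bash
python3 -c "
from rig import *
print(finish_job())"
```

```text
the job is handed in; nothing more can be done
None
```

The brass pin was driven home by the mallet and its head looks flat on the ear, the mallet is back in its cradle about 4 mm from where it started, and I handed the job in at about 22 s with no verdict returned; I saw no contact with the other bench items but ran no final check that they stayed put.

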